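# Load a coffee pod and hold the brew dial on its third notch

### The arm

A 6-joint arm with a two-finger parallel gripper is mounted at the origin on the work surface. World frame = base frame: x ahead of the robot, y to its left, z up, the work surface at z = 0. Lengths are in m, angles in degrees, forces in N, time in s.
With the tool pointing down it reaches from about 0.325 to 1 m from the base axis. Payload 5.1 kg.
Tool frame: the origin (TCP) lies midway between the tips of the shut fingers; the grasp point (between the pads) lies 19 mm behind it; z points along the fingers, y is the line along which they close (so a half turn about z gives the same grasp; the last joint's range is limited). The gripper opens to 85 mm and grips with 20 to 120 N. Pads are 22 mm wide; open, the fingers measure 114 mm over their backs; the gripper's body (76 mm by 85 mm) begins 54 mm behind the grasp point. The pads swing forward as they close: fully open they stand 13 mm farther back than shut.
Start: joints at [-72.284, 7.093, 94.555, -0, 78.352, -4.733], TCP at [0.248, -0.601, 0.231] pointing down, gripper open.
Joint ranges: [-149.61, 149.61], [-58.7, 133.49], [1.44, 155.28], [-77.14, 257.14], [18.33, 153.61], [-166.67, 166.67]. Speed limits (degrees/s): [147.25, 147.25, 180, 180, 180, 180].

### API

Orientations are given as a 3x3 rotation matrix whose columns are the frame's x, y, z axes.
In Python, from workcell import r, optics, ticket gives the robot as it stands.
- The arm moves only by the tool step_arm, never from a script. Its argument "steps" is a list of rows, each a list of 5 numbers: the shift along the tool's x, y, z in units of 30 mm (1.0 is 30 mm), then the turn about the tool's z in units of 6 degrees (1.0 is 6 degrees), then the closure, from 0 (fully open) to 1 (shut). A call has 1 to 5 rows; each row shifts and turns the commanded pose from where the row before left it, along the tool's axes as they then stand; what a row does not reach is not made up. A row lasts 1/10 s, in which the tool goes at most 50 mm and 8.59 degrees, less where a joint would pass 70% of its speed; a pose out of reach is approached as far as the arm can. A call is refused whole if a number of a shift passes 1 or a number of a turn 1, either way. A call with a gripper value outside its range is refused whole. The fingers move at their own pace and stop on an object; "squeeze" is the grip in N (left out, the last holds). Time passes only in rows, so rows that do not move let the fingers close. It gives the time, the measured TCP pose, the force, the opening and the grip force at its end, in the units of the state.
- r.sense(): the state, without advancing time (a new reading comes with each control period).
- optics.read_camera(name): name is "scene" or "top"; returns a dict with "img" (400x640x3 uint8, red, green, blue), "range_z" (400x640 float32, m along the optical axis (not along the pixel's ray), 0 where there is no reading), "camera_matrix" (3x3 intrinsics, pixels), "R" (3x3) and "t" (3): a world point X has camera coordinates R X + t. Camera axes: x right, y down, z forward; pixel columns grow to the right and rows downward; lengths in m; the calibration is good to about 2 mm. A picture is of the moment at which its call begins.
- ticket.job_done(): hands the job in; it is judged then, once.
The state is a dict: "time": time; "joint_pos": joint angles; "qd": joint speeds; "joint_efforts": joint torques, N m; "tcp_pos": TCP position; "eef_rot": TCP orientation; "ft_force": force on the tool from outside, world axes, zero at the start; "torque": the same for the moment, N m; "opening": finger opening in m; "grasp_force": force on a finger pad.
Only numpy, scipy, OpenCV 4.12 (cv2) and the standard library are available. Lean on these libraries where they do the work, as an engineer would, in place of code of your own. Each camera call takes 0.05 s, during which the arm holds its last target. There are 200 camera calls.

### The job

Pluck the green coffee pod from the wooden tray and seat it, rim down, fully home in the round well on top of the coffee machine, and let go of it. Then press down the red tab of the spring-return dial on the machine's side, past the first two notches to the third (the longest cup, near its stop), and keep holding it down there: the program finishes with the robot still pressing the tab, because the dial springs back if it is let go. Do not work the dial before the pod is in, and leave the other pods, the cup, the sugar jar and the tumbler where they are.

Things in the scene. Friction and masses are not known exactly. Their poses are not given: they have to be found in the camera images.
- pod_green: green coffee pod: upright cylinder 28 mm in diameter, 34 mm tall in all, on an aluminium rim (flange) 36 mm in diameter and 3 mm thick at its foot; weighs about 20 g. Origin: centre of the underside of the rim; z up the pod. It stands rim down in a pocket 8 mm deep, so 26 mm stand above the tray's top
- tray: fixed wooden pod tray 150 x 150 x 18 mm, origin at the centre of its underside, top at z 18 mm; four square pockets 40 mm wide and 8 mm deep, centred at x, y = +-32 mm in its frame, each holding one pod (which pod is where changes)
- pod_red: red pod, same shape as the green one, to be left in its pocket; origin at the centre of its underside
- pod_blue: blue pod, same shape, to be left in its pocket; origin at the centre of its underside
- pod_yellow: yellow pod, same shape, to be left in its pocket; origin at the centre of its underside
- machine: fixed white pod coffee machine 300 (x) x 130 (y) x 205 (z) mm, origin at the centre of its underside, front with the spout facing its own -x, z up. The flat top at z 205 mm holds the well. On its -y side is the dial: a black disc 56 mm in diameter with a flat red tab that sticks out towards the front. One, two and three black pips on the side behind the tab mark the notches
- well (a point): centre of the floor of the round well in the machine's grey metal top plate: 40 mm in diameter, 14 mm deep (its mouth lies 14 mm above this point). A seated pod has its underside on this point and stands 20 mm out of the well. Axes as the machine's
- dial_axle (a point): point on the dial's axle (which runs along the machine's y axis), level with the middle of the tab's width; 170 mm above the table. Axes as the machine's
- dial_tab (a point): point on the upper face of the red tab where to press: 65 mm out from the axle and 4 mm above the tab's mid-plane, in the middle of its width. The tab is 34 mm wide (along y), 8 mm thick and reaches from the disc to 85 mm from the axle; nothing lies above it, and its inner edge is 8 mm from the machine's side. It turns with the dial
- dial (a joint): turn of the dial in rad: 0 at rest with the tab 0.61 rad above level, pointing to the machine's front; grows as the tab is pressed down. Notches at 0.31, 0.62 and 0.93 (the tab is then 0.32 rad below level), stop at 0.98. A spring drives it back to 0 from everywhere, the notches only make it harder to leave each one: about 1.5 to 9 N downward on the pressing point, 7 N to hold it in the third notch; the arm's own position hold is enough
- cup: white coffee cup, 68 mm across and 62 mm tall, under the spout on the drip grid, to be left alone; origin at the centre of its underside
- sugar_jar: glass sugar jar 70 mm across and 80 mm tall, behind the tray, to be left alone; origin at the centre of its underside
- tumbler: glass tumbler 72 mm across and 85 mm tall, on the left, to be left alone; origin at the centre of its underside
Mind the look-alikes: they are no part of the job. Of the things shaped like the pod_green, the green one is meant.

How it is judged (in metres and radians):
On the way, in this order (a step that is already met when the one before it is completed fails the run):
1. the green pod is seated rim down in the machine's well and let go, the dial still at rest (horizontal distance between pod_green and well below 0.005 m and z of pod_green in the frame of well between -0.004 and 0.004 m and angle between pod_green's own z axis and vertical below 0.15 rad and contact force between the fingers and pod_green below 0.1 N and value of joint dial below 0.2 rad), for 0.2 s.
2. the dial is pressed past two notches into the third and held by the robot (horizontal distance between pod_green and well below 0.005 m and z of pod_green in the frame of well between -0.004 and 0.004 m and angle between pod_green's own z axis and vertical below 0.15 rad and value of joint dial above 0.86 rad and contact force between any of the fingers, the arm and dial above 1 N), for 0.5 s.
At the end, for the whole second after the job is handed in: Green pod rim down on the well floor (5 mm off centre, 4 mm in height, 0.15 rad tilt at most), not touched by the gripper; dial held still by the robot in its third notch (above 0.86 rad) with over 1 N; all other things within 20 mm of their start (all of step 2 and contact force between the fingers and pod_green below 0.1 N and velocity of joint dial between -0.1 and 0.1 rad/s and distance of each of pod_red, pod_blue, pod_yellow, cup, sugar_jar, tumbler from where it was at the start of the episode below 0.02 m); the arm keeps its last pose, push and grip.
It fails at once if the dial is worked before the pod is in the well (value of joint dial above 0.2 rad and distance between pod_green and well above 0.02 m).
It fails at once if another pod, the cup, the sugar jar or the tumbler is shifted more than 30 mm (distance of any of pod_red, pod_blue, pod_yellow, cup, sugar_jar, tumbler from where it was at the start of the episode above 0.03 m).
It also fails if it takes over 51 s, if anything falls off the work surface, if the arm or the gripper's body presses on something with over 40 N, if the wrist force passes 120 N, or if a joint passes its speed limit or range.

## Working session

There is one attempt and no reset: what is moved stays moved. The work goes in short steps, Python scripts to look and compute and a tool call to move; the robot and the scene stay as the last step left them, time stands still between calls to the robot, and variables do not carry over. Pictures are saved under pics/ and viewed, at most 10 in all, crops included, and the job is handed in when it is done.

Besides the shell and the picture viewer there is one more tool, called after "Call:" as name([rows], argument=value, ...), one row to a line, values as JSON. step_arm: Moves the arm, as the interface text tells. Its arguments: {"type":"object","properties":{"steps":{"type":"array"},"squeeze":{"type":"number"}},"required":["steps"]}

```bash
mkdir -p pics; cat > look.py <<'E'
from workcell import r, optics
import cv2, numpy as np
def cam(n,f=None):
    c=optics.read_camera(n)
    if f: cv2.imwrite('pics/'+f,c['img'][:,:,::-1])
    return c
def pts(c,us,vs):
    z=c['range_z'][vs,us]; K=c['camera_matrix']
    P=np.stack([(us-K[0,2])/K[0,0]*z,(vs-K[1,2])/K[1,1]*z,z],-1)
    return (P-c['t'])@c['R']
def ray(c,u,v,h):
    K=c['camera_matrix'];d=c['R'].T@np.array([(u-K[0,2])/K[0,0],(v-K[1,2])/K[1,1],1]);o=-c['R'].T@c['t']
    return o+d*(h-o[2])/d[2]
E
python3 - <<'E'
from look import *
for n in('scene','top'):
    c=cam(n,n+'1.png'); print(n,(-c['R'].T@c['t']).round(3),c['R'].round(2).tolist())
s=r.sense();print(s['tcp_pos'],s['eef_rot'],s['opening'],s['time'])
E
```

```text
scene [ 1.204 -0.057  1.219] [[0.16, 0.99, -0.0], [0.85, -0.14, -0.51], [-0.5, 0.08, -0.86]]
top [0.363 0.079 1.317] [[0.03, -1.0, 0.02], [-0.98, -0.03, -0.19], [0.2, -0.02, -0.98]]
[ 0.24801197 -0.60019522  0.23014719] [[ 9.24207329e-01  3.81890632e-01 -5.98700662e-04]
 [ 3.81891069e-01 -9.24205467e-01  1.86190604e-03]
 [ 1.57722050e-04 -1.94942565e-03 -9.99998087e-01]] 0.08549946810619548 0.1
```

View pics/scene1.png

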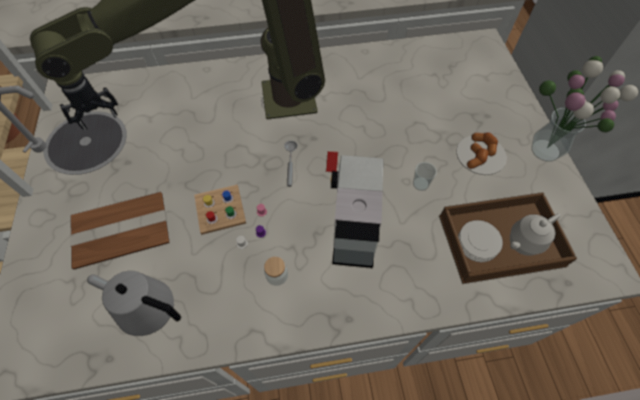

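View pics/top1.png

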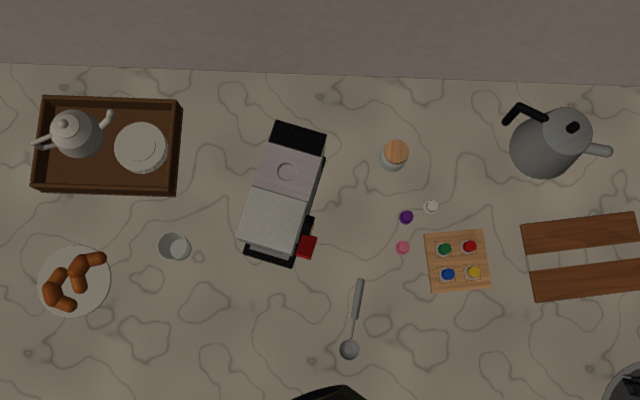

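The top view shows the green pod at (445,249), the well at (286,171) and the red tab at (307,246) with the machine front towards the robot. In the scene view they are at (230,211), (360,204) and (332,161).

```bash
python3 - <<'E'
from look import *
big=[]
C={n:cam(n) for n in('top','scene')}
def blob(c,lo,hi,box,smin=110,vmin=25):
    h=cv2.cvtColor(c['img'],cv2.COLOR_RGB2HSV); m=cv2.inRange(h,(lo,smin,vmin),(hi,255,255))
    k=np.zeros_like(m);x0,y0,x1,y1=box;k[y0:y1,x0:x1]=m[y0:y1,x0:x1];return k
def rep(n,lab,m):
    vs,us=np.nonzero(m);P=pts(C[n],us,vs);print(n,lab,len(us),us.mean().round(1),vs.mean().round(1),'med',np.median(P,0).round(4),'zrange',np.percentile(P[:,2],[5,95]).round(3));return P
boxes={'top':(430,235,485,285),'scene':(200,185,245,225)}
tb={'top':(290,225,325,265),'scene':(320,145,342,180)}
for n in C:
    for lab,lo,hi in(('green',50,85),('blue',105,125),('yellow',22,35),('red',170,180)):
        m=blob(C[n],lo,hi,boxes[n]); 
        if m.any():
            P=rep(n,lab,m);T=P[P[:,2]>0.039]
            if len(T):print('   top face',len(T),T.mean(0).round(4),((T.max(0)+T.min(0))/2).round(4))
    m=blob(C[n],170,180,tb[n])|blob(C[n],0,6,tb[n])
    P=rep(n,'tab',m); 
    mu=P.mean(0);u,s,vt=np.linalg.svd(P-mu);print('  normal',vt[2].round(3),'ctr',mu.round(4),'min',P.min(0).round(3),'max',P.max(0).round(3))
# tray & machine
c=C['top'];z=c['range_z'];vs,us=np.mgrid[90:290,220:340];us=us.ravel();vs=vs.ravel();P=pts(c,us,vs)
m=(abs(P[:,2]-.205)<.006);Q=P[m]
rect=cv2.minAreaRect((Q[:,:2]*1000).astype(np.float32));print('machine top',Q.mean(0).round(3),rect)
w=(P[:,2]>.183)&(P[:,2]<.197)&(abs(us-286)<14)&(abs(vs-171)<14);print('well floor',w.sum(),P[w].mean(0).round(4),us[w].mean(),vs[w].mean(),'z',np.median(P[w,2]))
print('raywell',ray(c,286,171,.198),ray(C['scene'],360,204,.198))
for n,b in(('top',(215,110,345,280)),('scene',(310,140,400,270))):
    x0,y0,x1,y1=b;big.append(cv2.resize(C[n]['img'][y0:y1,x0:x1,::-1],(390,510),interpolation=cv2.INTER_CUBIC))
cv2.imwrite('pics/machine.png',np.hstack(big))
E
```

```text
top green 101 444.5 248.4 med [ 0.5031 -0.2528  0.0434] zrange [0.034 0.048]
   top face 88 [ 0.5034 -0.254   0.0439] [ 0.5038 -0.2545  0.0446]
top blue 108 447.7 273.7 med [ 0.4406 -0.2592  0.0431] zrange [0.03  0.048]
   top face 90 [ 0.4415 -0.2608  0.044 ] [ 0.4405 -0.261   0.0452]
top yellow 125 471.8 270.0 med [ 0.4495 -0.3218  0.0436] zrange [0.021 0.048]
   top face 98 [ 0.4484 -0.3197  0.0574] [ 0.4298 -0.1295  0.6782]
top red 1 473.0 246.0 med [ 0.5112 -0.3241  0.0425] zrange [0.043 0.043]
   top face 1 [ 0.5112 -0.3241  0.0425] [ 0.5112 -0.3241  0.0425]
top tab 381 305.7 246.2 med [0.4809 0.0884 0.2053] zrange [0.186 0.221]
  normal [-0.488 -0.845 -0.218] ctr [0.4809 0.0886 0.2021] min [0.452 0.067 0.023] max [0.517 0.116 0.225]
scene green 46 229.5 210.9 med [ 0.5142 -0.2525  0.0416] zrange [0.028 0.047]
   top face 30 [ 0.5326 -0.246   0.0826] [ 0.8511 -0.1595  0.6291]
scene blue 54 226.5 195.2 med [ 0.4506 -0.2596  0.0393] zrange [0.024 0.045]
   top face 28 [ 0.4456 -0.2587  0.0424] [ 0.4457 -0.2598  0.0433]
scene yellow 68 207.4 199.5 med [ 0.457  -0.3221  0.0419] zrange [0.025 0.047]
   top face 44 [ 0.4533 -0.3234  0.0434] [ 0.4537 -0.3241  0.0441]
scene red 2 210.0 220.0 med [ 0.5257 -0.3196  0.0226] zrange [0.021 0.024]
scene tab 196 331.6 161.4 med [0.486  0.0885 0.2029] zrange [0.187 0.218]
  normal [-0.511  0.215 -0.832] ctr [0.4857 0.0885 0.2028] min [0.46  0.069 0.183] max [0.517 0.108 0.221]
machine top [0.606 0.145 0.205] ((609.7054443359375, 125.321044921875), (172.06654357910156, 281.82635498046875), 75.1028823852539)
well floor 235 [0.6475 0.1375 0.191 ] 286.4723404255319 171.47659574468085 z 0.19101342210550928
raywell [0.64676602 0.13824527 0.198     ] [0.64264236 0.14355608 0.198     ]
```

View pics/machine.png

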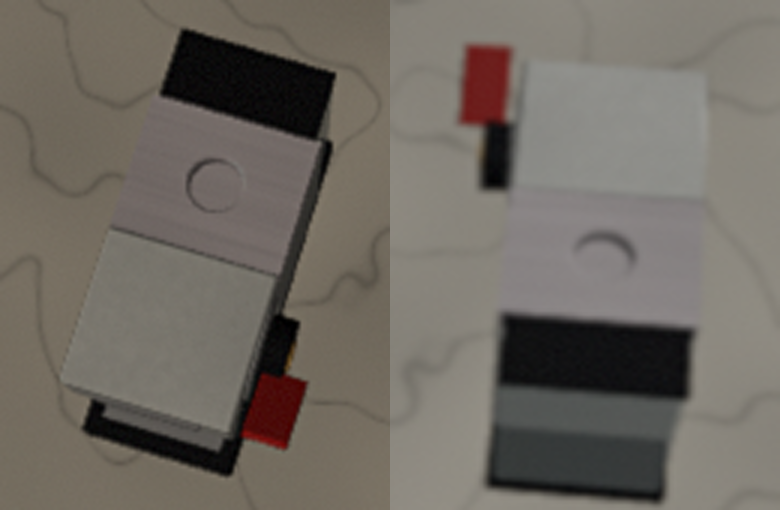

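The picture shows the well at crop (213,185) left, centred on the plate, with the tab at (275,410) beside the side wall near the front. Machine yaw is about -15°. I'll turn the tool to the tray diagonal and approach the green pod.

Call:
step_arm([
  [0, 0, 0, -0.92, 0],
  [0, 0, 0, -0.92, 0],
  [0, 0, 0, -0.92, 0],
  [0, 0, 0, -0.92, 0],
  [0, 0, 0, -0.92, 0],
], squeeze=30)

```text
time: 0.7
tcp_pos: [0.2481, -0.6006, 0.2309]
eef_rot: [[0.639, 0.769, -0.0], [0.769, -0.639, 0.001], [0.0, -0.001, -1.0]]
ft_force: [0.7, -0.5, 0.4]
opening: 0.085
grasp_force: 0.0
```

Call:
step_arm([
  [1, 0, 0, 0, 0],
  [1, 0, 0, 0, 0],
  [1, 0, 0, 0, 0],
  [1, 0, 0, 0, 0],
  [1, 0, 0, 0, 0],
])

```text
time: 1.2
tcp_pos: [0.345, -0.4847, 0.2311]
eef_rot: [[0.642, 0.766, -0.0], [0.766, -0.642, 0.0], [0.0, -0.0, -1.0]]
ft_force: [-0.3, 0.3, -0.9]
opening: 0.0852
grasp_force: 0.0
```

Call:
step_arm([
  [1, -0.2, 0, 0, 0],
  [1, -0.2, 0, 0, 0],
  [1, -0.2, 0, 0, 0],
  [1, -0.2, 0, 0, 0],
  [1, 0, 0, 0, 0],
])

```text
time: 1.7
tcp_pos: [0.4226, -0.3539, 0.2311]
eef_rot: [[0.642, 0.766, -0.0], [0.766, -0.642, 0.0], [0.0, -0.0, -1.0]]
ft_force: [-0.7, 0.1, 0.2]
opening: 0.0854
grasp_force: 0.0
```

Call:
step_arm([
  [1, 0, 1, 0, 0],
  [1, 0, 1, 0, 0],
  [1, 0, 1, 0, 0],
  [1, 0, 0.5, 0, 0],
  [0, 0, 0, 0, 0],
])

```text
time: 2.2
tcp_pos: [0.499, -0.2598, 0.1226]
eef_rot: [[0.639, 0.769, -0.005], [0.769, -0.639, 0.004], [0.0, -0.006, -1.0]]
ft_force: [0.1, 1.0, -1.7]
opening: 0.0855
grasp_force: 0.0
```

Call:
step_arm([
  [0.28, 0, 1, 0, 0],
  [0, 0, 1, 0, 0],
  [0, 0, 0.8, 0, 0],
  [0, 0, 0.45, 0, 0],
  [0, 0, 0, 0, 0],
])

```text
time: 2.7
tcp_pos: [0.5034, -0.2566, 0.0271]
eef_rot: [[0.643, 0.766, -0.003], [0.766, -0.643, 0.002], [-0.001, -0.004, -1.0]]
ft_force: [-0.7, -0.1, 0.2]
opening: 0.0856
grasp_force: 0.0
```

Call:
step_arm([
  [0, 0, 0, 0, 0.4],
  [0, 0, 0, 0, 0.6],
  [0, 0, 0, 0, 1],
  [0, 0, 0, 0, 1],
  [0, 0, 0, 0, 1],
], squeeze=30)

```text
time: 3.2
tcp_pos: [0.5057, -0.2575, 0.0301]
eef_rot: [[0.642, 0.767, 0.002], [0.767, -0.642, -0.001], [0.0, 0.002, -1.0]]
ft_force: [-1.0, 0.1, 5.3]
opening: 0.0265
grasp_force: 29.6
```

Call:
step_arm([
  [0, 0, -0.3, 0, 1],
  [0, 0, -0.8, 0, 1],
  [0, 0, -1, 0, 1],
  [0, 0, -1, 0, 1],
  [0, 0, -1, 0, 1],
])

```text
time: 3.7
tcp_pos: [0.5046, -0.2567, 0.1533]
eef_rot: [[0.642, 0.767, -0.0], [0.767, -0.642, 0.0], [-0.0, -0.0, -1.0]]
ft_force: [-0.6, 0.4, -0.1]
opening: 0.0264
grasp_force: 29.6
```

Call:
step_arm([
  [0, 0, -1, 0, 1],
  [0, 0, -1, 0, 1],
  [0, 0, -1, 0, 1],
  [0, 0, -0.5, 0, 1],
  [0, 0, 0, 0, 1],
])

```text
time: 4.2
tcp_pos: [0.5059, -0.2575, 0.26]
eef_rot: [[0.642, 0.767, 0.005], [0.767, -0.642, -0.003], [0.001, 0.005, -1.0]]
ft_force: [-0.2, 1.2, 0.3]
opening: 0.0269
grasp_force: 29.6
```

```bash
python3 - <<'E'
from look import *
s=r.sense();print(s['tcp_pos'],s['opening'],s['grasp_force'])
o=[]
for n in('top','scene'):
    c=cam(n);K=c['camera_matrix'];q=K@(c['R']@(s['tcp_pos'])+c['t']);u,v=(q[:2]/q[2]).astype(int);print(n,u,v)
    o.append(cv2.resize(c['img'][max(v-40,0):v+40,u-32:u+32,::-1],(400,500),interpolation=cv2.INTER_CUBIC))
    h=cv2.cvtColor(c['img'],cv2.COLOR_RGB2HSV);m=cv2.inRange(h,(50,110,20),(85,255,255));b=np.zeros_like(m);b[v-30:v+30,u-30:u+30]=m[v-30:v+30,u-30:u+30]
    vs,us=np.nonzero(b);
    if len(us):print(len(us),us.mean(),vs.mean(),us.min(),us.max(),vs.min(),vs.max(),np.median(pts(c,us,vs),0))
cv2.imwrite('pics/held.png',np.hstack(o))
E
```

```text
[ 0.50590841 -0.25754378  0.25996223] 0.026891882574274 29.562540650367737
top 473 236
20 468.3 234.2 466 471 231 237 [ 0.50844571 -0.24336453  0.27043405]
scene 212 171
66 214.45454545454547 171.1060606060606 210 218 165 177 [ 0.51150294 -0.24965165  0.26913468]
```

View pics/held.png

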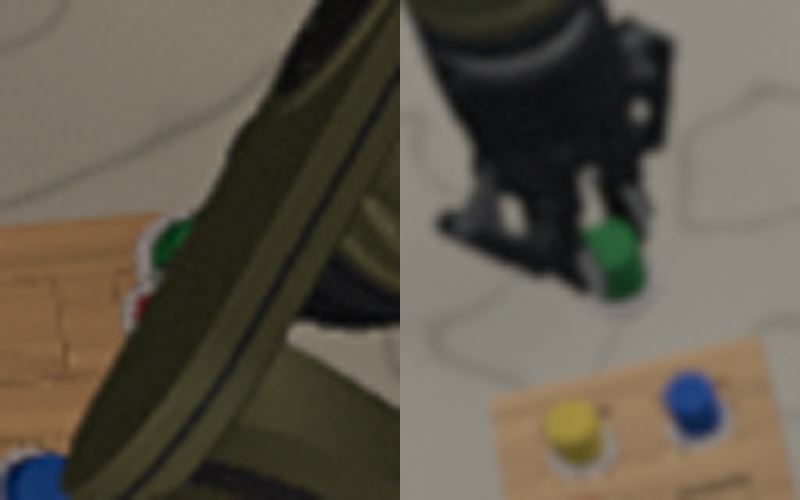

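The pod is held upright (scene crop at (615,258)), sitting a few mm off the TCP towards tool +x. I'll carry it over the machine and measure it against the well in the same view.

Call:
step_arm([
  [1, -0.4, 0, 0, 1],
  [1, -0.4, 0, 0, 1],
  [1, -0.4, 0, 0, 1],
  [1, -0.4, 0, 0, 1],
  [1, -0.4, 0, 0, 1],
])

```text
time: 4.8
tcp_pos: [0.5542, -0.1019, 0.2537]
eef_rot: [[0.642, 0.766, -0.005], [0.766, -0.642, 0.001], [-0.002, -0.004, -1.0]]
ft_force: [1.3, -0.1, 0.1]
opening: 0.0265
grasp_force: 29.6
```

Call:
step_arm([
  [1, -0.4, 0, 0, 1],
  [1, -0.4, 0, 0, 1],
  [1, -0.4, 0, 0, 1],
  [1, -0.4, 0, 0, 1],
  [1, -0.4, 0, 0, 1],
])

```text
time: 5.3
tcp_pos: [0.6046, 0.0514, 0.2536]
eef_rot: [[0.642, 0.767, -0.005], [0.767, -0.642, -0.0], [-0.003, -0.004, -1.0]]
ft_force: [0.1, -0.1, 0.2]
opening: 0.0267
grasp_force: 29.6
```

Call:
step_arm([
  [1, -0.4, 0, 0, 1],
  [1, -0.4, 0, 0, 1],
  [0.9, -0.1, 0, 0, 1],
  [0, 0, 0, 0, 1],
  [0, 0, 0, 0, 1],
])

```text
time: 5.8
tcp_pos: [0.6397, 0.1342, 0.2539]
eef_rot: [[0.641, 0.767, -0.005], [0.767, -0.641, -0.001], [-0.004, -0.003, -1.0]]
ft_force: [0.0, 0.2, 0.1]
opening: 0.0267
grasp_force: 29.6
```

```bash
cat > meas.py <<'E'
from look import *
from scipy.optimize import least_squares
def held(c,s):
    K=c['camera_matrix'];q=K@(c['R']@s['tcp_pos']+c['t']);u,v=(q[:2]/q[2]).astype(int)
    h=cv2.cvtColor(c['img'],cv2.COLOR_RGB2HSV);m=cv2.inRange(h,(50,110,20),(85,255,255));b=np.zeros_like(m);b[v-22:v+22,u-22:u+22]=m[v-22:v+22,u-22:u+22]
    vs,us=np.nonzero(b);P=pts(c,us,vs);P=P[np.linalg.norm(P-s['tcp_pos'],axis=1)<.06]
    zt=np.percentile(P[:,2],95);S=P[P[:,2]<zt-.006]
    f=least_squares(lambda p:np.hypot(S[:,0]-p[0],S[:,1]-p[1])-.014,S[:,:2].mean(0)-[.012,0],loss='soft_l1',f_scale=.001)
    T=P[P[:,2]>zt-.003]
    print('px',u,v,len(us),us.min(),us.max(),vs.min(),vs.max(),'z',np.percentile(P[:,2],[3,95]).round(4),'cyl',f.x.round(4),len(S),'top',T.mean(0).round(4),'tcp',s['tcp_pos'].round(4))
    return u,v
E
python3 - <<'E'
from meas import *
s=r.sense();c=cam('scene');u,v=held(c,s)
cv2.imwrite('pics/over.png',cv2.resize(c['img'][v-40:v+50,u-45:u+45,::-1],(600,600),interpolation=cv2.INTER_CUBIC))
# well from initial images
for n,box in(('scene1',(335,188,385,222)),('top1',(262,150,312,195))):
    im=cv2.imread('pics/'+n+'.png');x0,y0,x1,y1=box;g=cv2.cvtColor(im,cv2.COLOR_BGR2GRAY)[y0:y1,x0:x1]
    e=cv2.Canny(cv2.resize(g,None,fx=4,fy=4,interpolation=cv2.INTER_CUBIC),30,80)
    vs,us=np.nonzero(e);cc=cam('scene' if 'sc' in n else 'top')
    Q=np.array([ray(cc,x0+(a+.5)/4-.5,y0+(b+.5)/4-.5,.205)[:2] for a,b in zip(us,vs)])
    k=np.hypot(*(Q-[.646,.140]).T);Q=Q[k<.027]
    f=least_squares(lambda p:np.hypot(Q[:,0]-p[0],Q[:,1]-p[1])-.020,[.646,.14],loss='soft_l1',f_scale=.001)
    print(n,len(Q),f.x.round(4),np.median(abs(f.fun)).round(4))
E
```

```text
px 358 193 23 361 363 189 198 z [0.2536 0.2696] cyl [0.6408 0.1355] 5 top [0.649  0.1411 0.2713] tcp [0.6397 0.1342 0.2539]
scene1 65 [0.6553 0.1345] 0.0004
top1 334 [0.6436 0.1369] 0.0017
```

View pics/over.png

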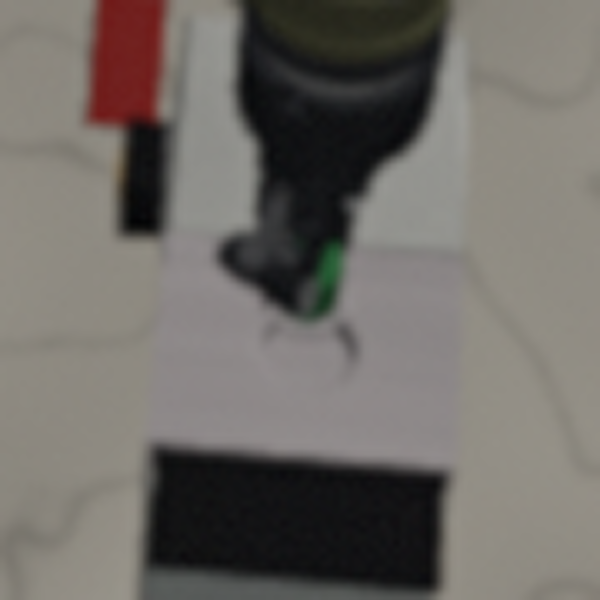

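The finger hides the pod here; the well ellipse is centred at crop (310,352). I'll turn the wrist 70° so the camera looks between the fingers, and raise it 45 mm to clear the well.

Call:
step_arm([
  [0, 0, -0.5, 1, 1],
  [0, 0, -0.5, 1, 1],
  [0, 0, -0.5, 1, 1],
  [0, 0, 0, 1, 1],
  [0, 0, 0, 1, 1],
])

```text
time: 6.45
tcp_pos: [0.6407, 0.133, 0.3029]
eef_rot: [[0.941, 0.337, 0.002], [0.337, -0.941, 0.0], [0.002, 0.0, -1.0]]
ft_force: [-0.2, -0.1, -0.5]
opening: 0.0263
grasp_force: 29.6
```

Call:
step_arm([
  [0, 0, 0, 1, 1],
  [0, 0, 0, 1, 1],
  [0, 0, 0, 1, 1],
  [0, 0, 0, 1, 1],
  [0, 0, 0, 1, 1],
])

```text
time: 6.95
tcp_pos: [0.6403, 0.133, 0.3018]
eef_rot: [[0.984, -0.179, -0.0], [-0.179, -0.984, -0.0], [-0.0, 0.0, -1.0]]
ft_force: [0.5, -0.5, 0.3]
opening: 0.0264
grasp_force: 29.6
```

Call:
step_arm([
  [0, 0, 0, 1, 1],
  [0, 0, 0, 0.5, 1],
  [0, 0, 0, 0, 1],
  [0, 0, 0, 0, 1],
])

```text
time: 7.35
tcp_pos: [0.6405, 0.1334, 0.3018]
eef_rot: [[0.946, -0.325, -0.0], [-0.325, -0.946, -0.0], [-0.0, 0.0, -1.0]]
ft_force: [0.6, -0.2, -0.1]
opening: 0.0264
grasp_force: 29.6
```

```bash
python3 - <<'E'
from meas import *
s=r.sense();c=cam('scene');u,v=held(c,s);print(s['eef_rot'].round(3).tolist())
cv2.imwrite('pics/over2.png',cv2.resize(c['img'][v-35:v+40,u-37:u+38,::-1],(600,600),interpolation=cv2.INTER_CUBIC));print(u-37,v-35)
vs,us=np.mgrid[190:222,335:385];us=us.ravel();vs=vs.ravel();P=pts(c,us,vs)
pl=abs(P[:,2]-.205)<.004;print('plate z',np.median(P[pl,2]))
w=(P[:,2]<np.median(P[pl,2])-.0035)&(P[:,2]>.18)
Q=np.array([ray(c,a,b,.205)[:2] for a,b in zip(us[w],vs[w])]);k=np.hypot(*(Q-[.647,.14]).T)<.03
print('hole',k.sum(),'area mm2 each',Q[k].mean(0).round(4),Q[k].min(0).round(4),Q[k].max(0).round(4),us[w][k].min(),us[w][k].max(),vs[w][k].min(),vs[w][k].max())
print('hand ellipse',ray(c,359.5,205.8,.205))
E
```

```text
px 359 184 91 355 364 180 191 z [0.2959 0.3164] cyl [0.6419 0.134 ] 29 top [0.6458 0.1328 0.3152] tcp [0.6405 0.1334 0.3018]
[[0.946, -0.325, -0.0], [-0.325, -0.946, -0.0], [-0.0, 0.0, -1.0]]
322 149
plate z 0.20441309690479023
hole 137 area mm2 each [0.649  0.1382] [0.6215 0.1179] [0.6727 0.1688] 352 369 196 212
hand ellipse [0.65201317 0.13956859 0.205     ]
```

View pics/over2.png

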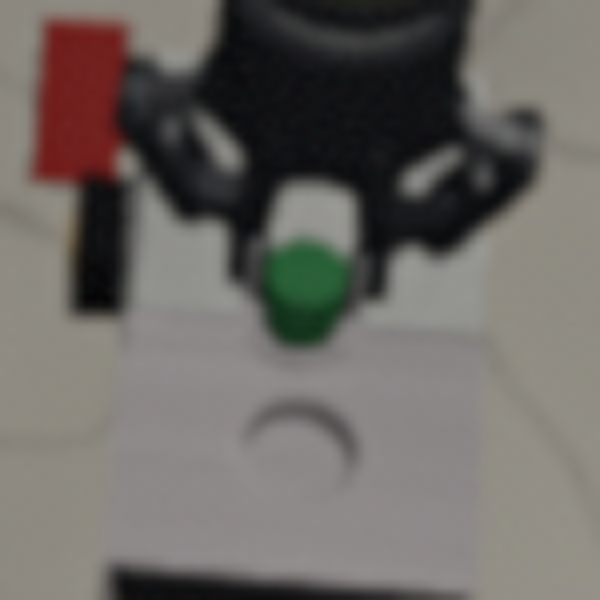

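Clear view: the pod's top ellipse is centred at crop (307,272), upright between the pads; the well mouth ellipse spans x 243-357, y 400-~500, centre (300,449).

```bash
python3 - <<'E'
from meas import *
c=cam('scene');t=cam('top')
X=lambda a,b:(322+(a+.5)/8-.5,149+(b+.5)/8-.5)
print('pod top',ray(c,*X(307,272),.3155))
for p in((243,449),(357,449),(300,400),(300,500),(300,449)):print(p,ray(c,*X(*p),.205).round(4))
vs,us=np.mgrid[196:216,348:374];us=us.ravel();vs=vs.ravel();P=pts(c,us,vs)
w=(P[:,2]<.2015)&(P[:,2]>.185);m=np.zeros((400,640),np.uint8);m[vs[w],us[w]]=1
for y in m[196:216,348:374]:print(''.join('.#'[i] for i in y))
n,l,st,ce=cv2.connectedComponentsWithStats(m);i=1+st[1:,4].argmax();print(st[i],ce[i],ray(c,*ce[i],.205).round(4))
print('top floor-plane check',ray(t,286.47,171.48,.205).round(4))
E
```

```text
pod top [0.64405819 0.13375378 0.3155    ]
(243, 449) [0.645  0.1192 0.205 ]
(357, 449) [0.6515 0.159  0.205 ]
(300, 400) [0.6285 0.1433 0.205 ]
(300, 500) [0.6685 0.1348 0.205 ]
(300, 449) [0.6483 0.1391 0.205 ]
#........................#
..........................
.#...........#.#.......#..
.......#.#..#.#...........
.#.....########.........#.
#....############......#.#
#....############.....#...
....#############.......#.
...###############...#....
....##############..#.....
....##############.#......
....##############.......#
.....############.........
......##########...#....#.
..##...#########...#......
..........##..............
...#...................#..
.............#.#.........#
..........................
.......................#..
[351 198  15  14 141] [358.4822695  204.80141844] [0.6484 0.1374 0.205 ]
top floor-plane check [0.6439 0.1368 0.205 ]
```

Call:
step_arm([
  [0.11, -0.19, 0.6, 0, 1],
  [0, 0, 0.8, 0, 1],
  [0, 0, 0.6, 0, 1],
  [0, 0, 0.3, 0, 1],
  [0, 0, 0, 0, 1],
])

```text
time: 8.0
tcp_pos: [0.6445, 0.1384, 0.2298]
eef_rot: [[0.946, -0.325, -0.005], [-0.325, -0.946, -0.001], [-0.004, 0.002, -1.0]]
ft_force: [-0.1, 0.1, -0.4]
opening: 0.0262
grasp_force: 29.5
```

```bash
python3 - <<'E'
from meas import *
s=r.sense();c=cam('scene');u,v=held(c,s)
cv2.imwrite('pics/over3.png',cv2.resize(c['img'][v-25:v+25,u-25:u+25,::-1],(600,600),interpolation=cv2.INTER_CUBIC));print(u-25,v-25)
E
```

```text
px 359 199 78 356 364 195 205 z [0.2242 0.2456] cyl [0.6457 0.1394] 25 top [0.6507 0.1382 0.2441] tcp [0.6445 0.1384 0.2298]
334 174
```

View pics/over3.png

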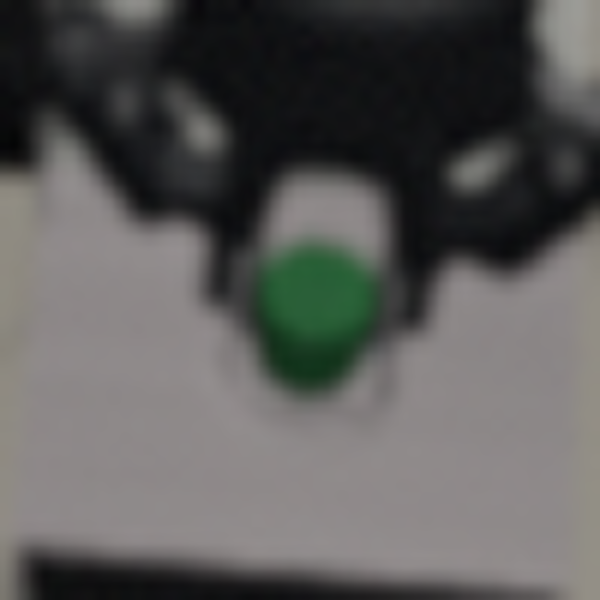

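The rim sits concentric with the well (body foot (308,388), well spanning 232-390). I'll lower it while watching force.

Call:
step_arm([
  [0, 0, 0.15, 0, 1],
  [0, 0, 0.15, 0, 1],
  [0, 0, 0.1, 0, 1],
  [0, 0, 0, 0, 1],
])

```text
time: 8.45
tcp_pos: [0.6455, 0.1384, 0.2204]
eef_rot: [[0.946, -0.325, -0.001], [-0.325, -0.946, -0.0], [-0.0, 0.0, -1.0]]
ft_force: [-0.6, 0.4, -0.2]
opening: 0.0265
grasp_force: 29.5
```

Call:
step_arm([
  [0, 0, 0.1, 0, 1],
  [0, 0, 0.05, 0, 1],
  [0, 0, 0, 0, 1],
])

```text
time: 8.75
tcp_pos: [0.6455, 0.1384, 0.216]
eef_rot: [[0.946, -0.325, -0.0], [-0.325, -0.946, -0.0], [-0.0, 0.0, -1.0]]
ft_force: [-0.1, -0.0, 0.6]
opening: 0.0263
grasp_force: 29.5
```

Call:
step_arm([
  [0, 0, 0.07, 0, 1],
  [0, 0, 0.06, 0, 1],
  [0, 0, 0, 0, 1],
])

```text
time: 9.05
tcp_pos: [0.6455, 0.1384, 0.212]
eef_rot: [[0.946, -0.325, -0.001], [-0.325, -0.946, -0.0], [-0.001, 0.0, -1.0]]
ft_force: [0.2, -0.0, -0.4]
opening: 0.0265
grasp_force: 29.5
```

Call:
step_arm([
  [0, 0, 0, 0, 0.6],
  [0, 0, 0, 0, 0.5],
  [0, 0, 0, 0, 0.4],
  [0, 0, 0, 0, 0.4],
])

```text
time: 9.45
tcp_pos: [0.6457, 0.1385, 0.2126]
eef_rot: [[0.946, -0.325, 0.0], [-0.325, -0.946, 0.0], [0.0, -0.0, -1.0]]
ft_force: [0.4, -0.5, -0.5]
opening: 0.0509
grasp_force: 0.0
```

Call:
step_arm([
  [0, 0, -0.3, 0, 0.4],
  [0, 0, -0.8, 0, 0.4],
  [0, 0, -1, 0, 0.4],
  [0, 0, -1, 0, 0.4],
  [0, 0, 0, 0, 0.4],
])

```text
time: 9.95
tcp_pos: [0.6479, 0.1388, 0.3129]
eef_rot: [[0.946, -0.325, 0.011], [-0.325, -0.946, 0.001], [0.01, -0.005, -1.0]]
ft_force: [0.0, 0.2, 1.7]
opening: 0.0516
grasp_force: 0.0
```

```bash
python3 - <<'E'
from meas import *
s=r.sense();c=cam('scene');s=dict(s);s['tcp_pos']=np.array([.6475,.138,.21]);u,v=held(c,s)
cv2.imwrite('pics/seated.png',cv2.resize(c['img'][v-30:v+30,u-30:u+30,::-1],(600,600),interpolation=cv2.INTER_CUBIC));print(u-30,v-30)
E
```

```text
px 358 203 68 356 363 199 208 z [0.2072 0.227 ] cyl [0.6469 0.1401] 20 top [0.6531 0.1386 0.2258] tcp [0.6475 0.138  0.21  ]
328 173
```

View pics/seated.png

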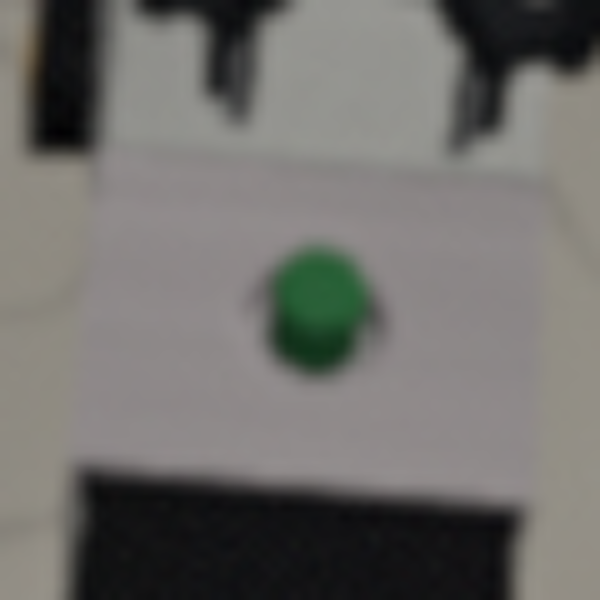

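The pod is seated: top at z 0.226, concentric in the well, at crop (320,300). Now I'll turn to the dial with the fingers shut.

Call:
step_arm([
  [0, 0, 0, -1, 1],
  [0, 0, 0, -1, 1],
  [0, 0, 0, -1, 1],
  [0, 0, 0, -1, 1],
  [0, 0, 0, -1, 1],
])

```text
time: 10.5
tcp_pos: [0.6451, 0.1384, 0.3036]
eef_rot: [[0.981, 0.196, -0.003], [0.196, -0.981, -0.0], [-0.003, -0.0, -1.0]]
ft_force: [0.1, 0.1, 0.3]
opening: 0.0
grasp_force: 0.0
```

Call:
step_arm([
  [0, 0, 0, -1, 1],
  [0, 0, 0, -1, 1],
  [0, 0, 0, -1, 1],
  [0, 0, 0, -1, 1],
  [0, 0, 0, -1, 1],
])

```text
time: 11.0
tcp_pos: [0.645, 0.1384, 0.3036]
eef_rot: [[0.751, 0.66, -0.003], [0.66, -0.751, -0.0], [-0.002, -0.001, -1.0]]
ft_force: [1.4, 0.3, 0.6]
opening: 0.0001
grasp_force: 0.0
```

Call:
step_arm([
  [0, 0, 0, -1, 1],
  [0, 0, 0, -1, 1],
  [0, 0, 0, -1, 1],
  [0, 0, 0, -1, 1],
  [0, 0, 0, -1, 1],
])

```text
time: 11.5
tcp_pos: [0.6451, 0.1384, 0.3037]
eef_rot: [[0.321, 0.947, -0.003], [0.947, -0.321, -0.0], [-0.001, -0.002, -1.0]]
ft_force: [-0.1, -0.4, -0.1]
opening: -0.0002
grasp_force: 0.0
```

Call:
step_arm([
  [0, 0, 0, -0.7, 1],
  [-0.5, -0.9, 0, 0, 1],
  [-0.5, -0.9, 0, 0, 1],
  [-0.5, -0.9, 0, 0, 1],
  [-0.5, -0.9, 0, 0, 1],
])

```text
time: 12.0
tcp_pos: [0.5242, 0.1076, 0.3037]
eef_rot: [[0.255, 0.967, -0.003], [0.967, -0.255, -0.0], [-0.001, -0.003, -1.0]]
ft_force: [0.6, -0.8, -0.5]
opening: 0.0
grasp_force: 0.0
```

Call:
step_arm([
  [-0.5, -0.9, 0, 0, 1],
  [-0.5, -0.9, 0, 0, 1],
  [0, 0, 0, 0, 1],
  [0, 0, 0, 0, 1],
  [0, 0, 0, 0, 1],
])

```text
time: 12.5
tcp_pos: [0.4665, 0.0927, 0.3049]
eef_rot: [[0.255, 0.967, -0.001], [0.967, -0.255, 0.0], [-0.0, -0.001, -1.0]]
ft_force: [1.0, -0.0, 0.1]
opening: 0.0002
grasp_force: 0.0
```

```bash
python3 - <<'E'
from look import *
s=r.sense();p=s['tcp_pos'];R=s['eef_rot'];print(p,R.round(3).tolist(),s['joint_pos'],s['opening'])
print('units to (.460,.092):',(R.T@(np.array([.460,.092,p[2]])-p)/.03).round(2))
c=cam('scene','press0.png')
E
```

```text
[0.4664501  0.09274276 0.3049254 ] [[0.255, 0.967, -0.001], [0.967, -0.255, 0.0], [-0.0, -0.001, -1.0]] [ 4.77219565e+00 -1.76792745e+01  1.10620988e+02  3.18357921e-03
  8.70954577e+01  1.95248421e+01] 0.00019569156348691694
units to (.460,.092): [-0.08 -0.2   0.  ]
```

Call:
step_arm([
  [-0.08, -0.2, 0.6, 0, 1],
  [0, 0, 0.9, 0, 1],
  [0, 0, 0.9, 0, 1],
  [0, 0, 0.5, 0, 1],
  [0, 0, 0, 0, 1],
])

```text
time: 13.05
tcp_pos: [0.4594, 0.092, 0.2165]
eef_rot: [[0.254, 0.967, -0.003], [0.967, -0.254, -0.0], [-0.001, -0.003, -1.0]]
ft_force: [1.5, -0.6, 2.5]
opening: 0.0002
grasp_force: 1.4
```

Call:
step_arm([
  [0, 0, 0.2, 0, 1],
  [0, 0, 0.2, 0, 1],
  [0, 0, 0.2, 0, 1],
  [0, 0, 0, 0, 1],
])

```text
time: 13.45
tcp_pos: [0.4603, 0.0919, 0.2005]
eef_rot: [[0.255, 0.967, 0.001], [0.967, -0.255, 0.0], [0.0, 0.001, -1.0]]
ft_force: [1.3, -0.2, 1.1]
opening: 0.0
grasp_force: 0.7
```

Call:
step_arm([
  [0, 0, 0.2, 0, 1],
  [0, 0, 0.2, 0, 1],
  [0, 0, 0.2, 0, 1],
  [0, 0, 0.2, 0, 1],
  [0, 0, 0, 0, 1],
])

```text
time: 13.95
tcp_pos: [0.4593, 0.092, 0.1755]
eef_rot: [[0.255, 0.967, -0.001], [0.967, -0.255, 0.0], [0.0, -0.001, -1.0]]
ft_force: [-1.2, 0.8, 2.8]
opening: 0.0001
grasp_force: 1.7
```

Call:
step_arm([
  [0, 0, 0.2, 0, 1],
  [0, 0, 0.15, 0, 1],
  [0, 0, 0.1, 0, 1],
  [0, 0, 0, 0, 1],
])

```text
time: 14.35
tcp_pos: [0.4601, 0.0919, 0.1635]
eef_rot: [[0.255, 0.967, 0.001], [0.967, -0.255, 0.0], [0.0, 0.001, -1.0]]
ft_force: [-1.1, 1.2, 5.5]
opening: -0.0
grasp_force: 3.0
```

```bash
cat > dial.py <<'E'
from meas import *
s=r.sense();print(s['time'],s['tcp_pos'].round(4),s['ft_force'].round(2))
for n in('top','scene'):
    c=cam(n);K=c['camera_matrix'];q=K@(c['R']@np.array([.47,.09,.16])+c['t']);u,v=(q[:2]/q[2]).astype(int)
    h=cv2.cvtColor(c['img'],cv2.COLOR_RGB2HSV);m=cv2.inRange(h,(170,120,30),(180,255,255))|cv2.inRange(h,(0,120,30),(6,255,255));b=np.zeros_like(m);b[v-25:v+25,u-25:u+25]=m[v-25:v+25,u-25:u+25]
    vs,us=np.nonzero(b);P=pts(c,us,vs);k=(P[:,2]>.1)&(P[:,2]<.24);P=P[k]
    out=(P[:,:2]-[.523,.0772])@np.array([-.966,.259]);lat=(P[:,:2]-[.523,.0772])@np.array([.259,.966])
    k=(abs(lat)<.016)&(out>.02)&(out<.09)
    if k.sum()>8:
        from numpy import polyfit
        f=np.polyfit(out[k],P[k,2],1);a=np.arctan(f[0]);res=P[k,2]-np.polyval(f,out[k])
        a2=np.median(np.arctan2(P[k,2]-.170,out[k])-np.arcsin(np.clip(.004/np.hypot(out[k],P[k,2]-.17),-1,1)))
        print(n,k.sum(),'dial slope',(.61-a).round(3),'dial polar',(.61-a2).round(3),'res',res.std().round(4),'z',P[k,2].min().round(3),P[k,2].max().round(3))
E
python3 dial.py
```

```text
14.35 [0.4601 0.0919 0.1635] [-1.1   1.18  5.49]
scene 87 dial slope 0.777 dial polar 0.802 res 0.0036 z 0.157 0.186
```

Call:
step_arm([
  [0, 0, 0.1, 0, 1],
  [0, 0, 0.08, 0, 1],
  [0, 0, 0, 0, 1],
])

```text
time: 14.75
tcp_pos: [0.4606, 0.0918, 0.1583]
eef_rot: [[0.255, 0.967, 0.003], [0.967, -0.255, -0.0], [0.001, 0.003, -1.0]]
ft_force: [1.0, -0.6, 5.4]
opening: -0.0001
grasp_force: 2.3
```

Call:
step_arm([
  [0, 0, 0.05, 0, 1],
  [0, 0, 0, 0, 1],
])

```text
time: 14.95
tcp_pos: [0.4609, 0.0918, 0.1571]
eef_rot: [[0.255, 0.967, 0.003], [0.967, -0.255, -0.0], [0.001, 0.003, -1.0]]
ft_force: [0.2, -0.8, 5.8]
opening: 0.0002
grasp_force: 2.5
```

```bash
python3 dial.py
```

```text
14.95 [0.4609 0.0918 0.1571] [ 0.23 -0.78  5.77]
scene 73 dial slope 0.892 dial polar 0.911 res 0.0031 z 0.15 0.17
```

Call:
step_arm([
  [0, 0, 0.04, 0, 1],
  [0, 0, 0, 0, 1],
  [0, 0, 0, 0, 1],
])

```text
time: 15.35
tcp_pos: [0.461, 0.0917, 0.1562]
eef_rot: [[0.255, 0.967, 0.004], [0.967, -0.255, -0.0], [0.001, 0.004, -1.0]]
ft_force: [1.1, -0.0, 5.5]
opening: 0.0002
grasp_force: 2.8
```

Call:
step_arm([
  [0, 0, 0.03, 0, 1],
  [0, 0, 0, 0, 1],
  [0, 0, 0, 0, 1],
])

```text
time: 15.65
tcp_pos: [0.4612, 0.0917, 0.1555]
eef_rot: [[0.255, 0.967, 0.004], [0.967, -0.255, -0.0], [0.001, 0.004, -1.0]]
ft_force: [0.8, 0.1, 7.1]
opening: 0.0005
grasp_force: 3.0
```

```bash
python3 dial.py
```

```text
15.65 [0.4612 0.0917 0.1555] [0.79 0.09 7.07]
scene 71 dial slope 0.904 dial polar 0.94 res 0.0038 z 0.151 0.183
```

Call:
step_arm([
  [0, 0, 0.04, 0, 1],
  [0, 0, 0, 0, 1],
  [0, 0, 0, 0, 1],
  [0, 0, 0, 0, 1],
  [0, 0, 0, 0, 1],
])

```text
time: 16.25
tcp_pos: [0.4614, 0.0917, 0.1546]
eef_rot: [[0.255, 0.967, 0.004], [0.967, -0.255, -0.0], [0.001, 0.004, -1.0]]
ft_force: [1.4, -1.0, 7.5]
opening: 0.0001
grasp_force: 3.3
```

Call:
step_arm([
  [0, 0, 0, 0, 1],
  [0, 0, 0, 0, 1],
  [0, 0, 0, 0, 1],
  [0, 0, 0, 0, 1],
  [0, 0, 0, 0, 1],
])

```text
time: 16.75
tcp_pos: [0.4614, 0.0916, 0.1546]
eef_rot: [[0.255, 0.967, 0.005], [0.967, -0.255, -0.001], [0.001, 0.005, -1.0]]
ft_force: [1.8, -1.4, 7.5]
opening: 0.0
grasp_force: 3.3
```

```bash
python3 dial.py; python3 - <<'E'
from meas import *
s=dict(r.sense());print(s['time'],abs(s['qd']).max());c=cam('scene','final.png');s['tcp_pos']=np.array([.6475,.138,.21]);held(c,s)
E
```

```text
16.75 [0.4614 0.0916 0.1546] [ 1.77 -1.44  7.48]
scene 69 dial slope 0.931 dial polar 0.956 res 0.0036 z 0.148 0.186
16.85 0.08362427320397375
px 358 203 68 356 363 199 208 z [0.2061 0.2267] cyl [0.6459 0.1392] 20 top [0.6511 0.1371 0.2252] tcp [0.6475 0.138  0.21  ]
```

View pics/final.png

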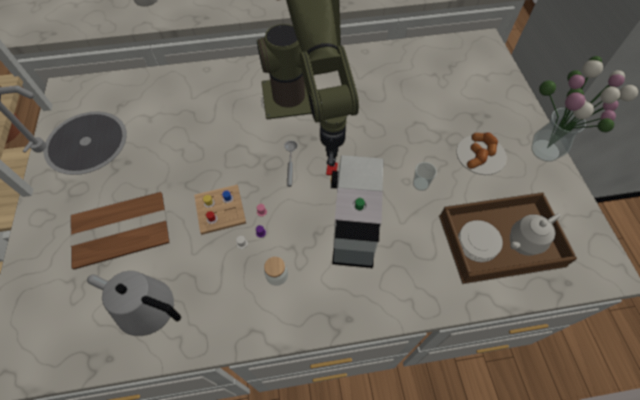

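The final view shows the green pod in the well at (360,204) and the tool pressing the tab at (332,168), with the dial near 0.95 rad. Everything else is where it started, so I'm handing in.

```bash
python3 -c "
from workcell import ticket
print(ticket.job_done())"
```

```text
the job is handed in; nothing more can be done
None
```

The green pod is seated rim down in the well and released, the arm is holding the dial in its third notch (about 0.95 rad by camera, 7.5 N), and the job is handed in; the verdict was not shown.

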